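# Free the mosaic press's pawl and lower the press

### The arm

A 7-joint arm with a two-finger parallel gripper is mounted at the origin on the work surface. World frame = base frame: x ahead of the robot, y to its left, z up, the work surface at z = 0. Lengths are in m, angles in rad, forces in N, time in s.
With the tool pointing down it reaches from about 0.425 to 0.925 m from the base axis. Payload 6.8 kg.
Tool frame: the origin (TCP) lies midway between the tips of the shut fingers; the grasp point (between the pads) lies 19 mm behind it; z points along the fingers, y is the line along which they close (so a half turn about z gives the same grasp; the last joint's range is limited). The gripper opens to 85 mm and grips with 20 to 120 N. Pads are 22 mm wide; open, the fingers measure 114 mm over their backs; the gripper's body (76 mm by 85 mm) begins 54 mm behind the grasp point. The pads swing forward as they close: fully open they stand 13 mm farther back than shut.
Start: joints at [-1.333, 0.477, 0.022, 1.555, -0.011, 1.109, -0.083], TCP at [0.229, 0.635, 0.231] pointing down, gripper open.
Joint ranges: [-2.96, 2.96], [-0.34, 2.1], [-1.41, 1.46], [0.24, 2.44], [-1.37, 4.51], [0.17, 1.92], [-2.96, 2.96]. Speed limits (rad/s): [2.39, 2.39, 3.14, 3.14, 3.14, 3.14, 3.14].

### API

Orientations are given as a unit quaternion [w, x, y, z].
In Python, from station import bot gives the robot as it stands.
- The arm moves only by the tool jog_arm, never from a script. Its argument "rows" is a list of rows, each an object of numbers: "fingers": the finger opening in mm, from 0 to 85.4; "x", "y", "z": the shift along the tool's x, y, z in mm; "ax", "ay", "az": the turn, a rotation vector about the tool's x, y, z in degrees. A call has exactly 8 rows; each row shifts and turns the commanded pose from where the row before left it, along the tool's axes as they then stand; what a row does not reach is not made up. A row lasts 1/10 s, in which the tool goes at most 50 mm and 8.59 degrees, less where a joint would pass 70% of its speed; a pose out of reach is approached as far as the arm can. A call with a gripper value outside its range is refused whole. The fingers move at their own pace and stop on an object; "force" is the grip in N (left out, the last holds). Time passes only in rows, so rows that do not move let the fingers close, or fill a call up. It gives the time, the measured TCP pose, the force, the opening and the grip force at its end, in the units of the state.
- bot.get_obs(): the state, without advancing time (a new reading comes with each control period).
- bot.read_camera(name): name is "scene" or "top" or "wrist"; returns a dict with "pixels" (400x640x3 uint8, red, green, blue), "vertical_fov" (degrees; the focal length in pixels is half the picture's height over the tangent of half this angle, whatever the lens; pixels are square), "cx", "cy" (the principal point, pixels), "dist_coeffs" ([k1, k2, p1, p2, k3] as OpenCV has them; the pictures are not rectified), "world_from_camera" (4x4, takes a point from camera to world coordinates). Camera axes: x right, y down, z forward; pixel columns grow to the right and rows downward; lengths in m; the calibration is good to about 2 mm. A picture is of the moment at which its call begins. There is no depth.
- bot.hand_in(): hands the job in; it is judged then, once.
The state is a dict: "t": time; "q": joint angles; "joint_vel": joint speeds; "joint_torque": joint torques, N m; "eef_pos": TCP position; "tool_rot": TCP orientation; "contact_force": force on the tool from outside, world axes, zero at the start; "torque": the same for the moment, N m; "gripper_width": opening from 0.0 (shut) to 1.0 (fully open); "grasp_force": force on a finger pad.
Only numpy, scipy, OpenCV 4.12 (cv2) and the standard library are available. Lean on these libraries where they do the work, as an engineer would, in place of code of your own. Each camera call takes 0.05 s, during which the arm holds its last target. There are 200 camera calls.

### The job

The mosaic press on the bench is locked open by its ratchet pawl. Take the steel rod with the red sleeve, put one end under the pawl's yellow tab and flick the pawl up well clear of the teeth - only the rod may touch the pawl, not the gripper. Then gently push the press arm all the way down onto the slate tiles, and finish with the rod lying flat on the bench, let go.

Things in the scene. Friction and masses are not known exactly. Their poses are not given: they have to be found in the camera images.
- rod: Loose steel rod, 220 mm long, 10 mm round, with a red square sleeve 70 mm long, 18 mm wide and high around its middle; about 120 g; both ends alike. Origin at its very centre, x along the rod; it lies on the bench on its sleeve, centre 9 mm up. A wooden dowel and a yellow-handled screwdriver lie beside it and are not needed.
- lug: The brass pawl with its yellow lift tab: plate 46 mm (its x) by 40 mm (its y), 6 mm thick, sticking out level towards the robot (its -x). Origin at the plate's centre, 175 mm above the bench while engaged (underside 172 mm); below it is free space. The toothed wheel's face is 22 mm past the tab's centre in +x. Bring a rod end in from the -x side, along x, and raise it; 1 to 2 N lifts the tab.
- pawl (a joint): Hinge of the pawl, rad. 0 = nose down between the ratchet teeth (the start), arm locked; clear of the teeth above 0.15; at most 1.0. It turns about a level axis along the tab's x, 85 mm from the tab's centre on its -y side, so raising the tab 35 mm gives about 0.4. Stiff hinge: the pawl stays where it is left.
- press_arm (a joint): Hinge of the press arm, rad. 0 = arm level, the press block down on the tiles; it starts raised by 0.45 to 0.53 (handle end up to 270 mm high) and is blocked at 0.45 (it gives a little under force) until the pawl is lifted. Stiff hinge: the arm stays where it is left and takes only a few newtons on its handle to push down.
- handle (a point): Centre of the round wooden handle at the end of the press arm, 24 mm thick, 80 mm long along the arm (the point's y points outwards). The hinge axis is 253 mm back along -y, 110 mm above the bench; with the arm down the handle's centre is 110 mm up, its top 122 mm. A push straight down at the handle's starting place stays on the arm all the way.

How it is judged:
On the way:
1. the rod lifts the pawl's tab (value of joint pawl above 0.12 rad and contact force between lug and rod above 0.1 N), for 0.02 s.
At the end, for the whole second after the job is handed in: The pawl is up by more than 0.2 rad, the press arm is down on the tiles (within 0.06 rad, about 15 mm at the handle), and the rod lies at rest on the bench (centre below 22 mm, level within 10 degrees) (value of joint pawl above 0.2 rad and value of joint press_arm below 0.06 rad and height (world z) of rod below 0.022 m and angle between rod's own x axis and vertical between 1.4 and 1.74 rad and linear speed of rod below 0.03 m/s); the robot touches nothing.
It fails at once if the gripper or robot arm touches the pawl (contact force between lug and the fingers above 0.5 N or contact force between lug and the arm above 0.5 N).
It fails at once if the press arm is slammed down (faster than 2.5 rad/s) (velocity of joint press_arm below -2.5 rad/s).
It also fails if it takes over 64 s, if anything falls off the work surface, if the arm or the gripper's body presses on something with over 40 N, if the wrist force passes 120 N, or if a joint passes its speed limit or range.

## Working session

There is one attempt and no reset: what is moved stays moved. The work goes in short steps, Python scripts to look and compute and a tool call to move; the robot and the scene stay as the last step left them, time stands still between calls to the robot, and variables do not carry over. Pictures are saved under pics/ and viewed, at most 10 in all, crops included, and the job is handed in when it is done.

Besides the shell and the picture viewer there is one more tool, called after "Emit:" in YAML: its name, and indented under it one key for each argument. jog_arm: Moves the arm, as the interface text tells. Its arguments: {"type":"object","properties":{"rows":{"type":"array","items":{"type":"object","properties":{"fingers":{"type":"number"},"x":{"type":"number"},"y":{"type":"number"},"z":{"type":"number"},"ax":{"type":"number"},"ay":{"type":"number"},"az":{"type":"number"}}}},"force":{"type":"number"}},"required":["rows"]}

```bash
mkdir -p pics; cat > h.py <<'E'
import numpy as np, cv2
from station import bot
def cam(n,save=None):
    c=bot.read_camera(n); p=np.array(c["pixels"])
    c["f"]=p.shape[0]/2/np.tan(np.radians(c["vertical_fov"])/2)
    c["K"]=np.array([[c["f"],0,c["cx"]],[0,c["f"],c["cy"]],[0,0,1]]);c["T"]=np.array(c["world_from_camera"]);c["d"]=np.array(c["dist_coeffs"],float)
    if save: cv2.imwrite(save,p[:,:,::-1])
    c["p"]=p; return c
def ray(c,u,v):
    q=cv2.undistortPoints(np.array([[[u,v]]],float),c["K"],c["d"])[0,0]
    d=c["T"][:3,:3]@np.array([q[0],q[1],1]); return c["T"][:3,3],d/np.linalg.norm(d)
def onz(c,u,v,z):
    o,d=ray(c,u,v); return o+d*(z-o[2])/d[2]
def tri(rs):
    A=sum(np.eye(3)-np.outer(d,d) for o,d in rs);b=sum((np.eye(3)-np.outer(d,d))@o for o,d in rs); return np.linalg.solve(A,b)
def proj(c,P):
    T=np.linalg.inv(c["T"]); return cv2.projectPoints(np.array([P],float),cv2.Rodrigues(T[:3,:3])[0],T[:3,3],c["K"],c["d"])[0].ravel()
E
python3 - <<'E'
from h import *
for n in("scene","top"):
    c=cam(n,f"pics/{n}0.png");print(n,c["T"].round(3).tolist(),c["f"],c["d"])
o=bot.get_obs();print(o["eef_pos"],o["tool_rot"],o["t"])
E
```

```text
scene [[0.519, 0.725, -0.452, 0.936], [0.854, -0.436, 0.283, -0.186], [0.008, -0.533, -0.846, 0.869], [0.0, 0.0, 0.0, 1.0]] 391.41980272383256 [0.01034328 0.         0.         0.         0.        ]
top [[-0.028, -0.991, 0.131, 0.44], [-0.999, 0.024, -0.031, 0.07], [0.027, -0.132, -0.991, 1.026], [0.0, 0.0, 0.0, 1.0]] 365.2447823618138 [-0.06431848  0.          0.          0.          0.        ]
[0.2286391  0.63453694 0.23042981] [-8.82658870e-05  1.72051383e-01  9.85087638e-01 -8.11427189e-04] 0.1
```

View pics/scene0.png

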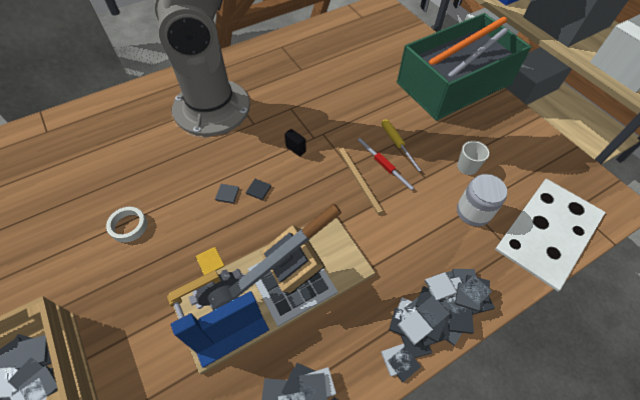

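View pics/top0.png

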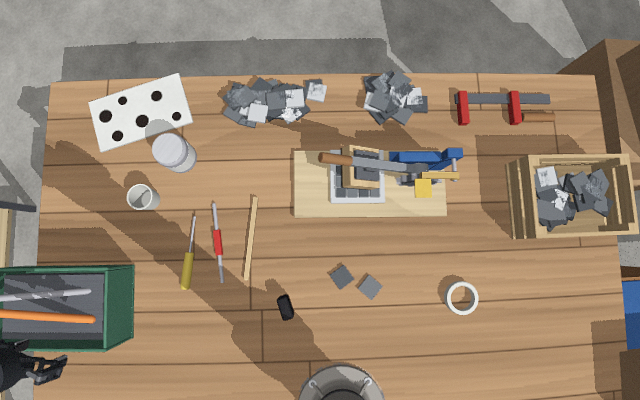

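The scene view shows the red sleeve at about (384,162), the yellow tab at (208,261) and the handle at (322,218). In the top view they are at (217,242), (423,188) and (335,158).

```bash
python3 - <<'E'
from h import *
def blob(m,near):
    m=cv2.morphologyEx(m.astype(np.uint8),cv2.MORPH_CLOSE,np.ones((3,3)))
    n,l,s,c=cv2.connectedComponentsWithStats(m)
    i=min((i for i in range(1,n) if s[i,4]>25),key=lambda i:np.hypot(*(c[i]-near)))
    ct=cv2.findContours((l==i).astype(np.uint8),0,2)[0][0]
    return c[i],s[i,4],cv2.minAreaRect(ct)
R={}
for n,pr,py,ph in(("scene",(384,162),(208,261),(322,218)),("top",(217,242),(423,188),(335,158))):
    c=cam(n);h=cv2.cvtColor(c["p"],cv2.COLOR_RGB2HSV).astype(int);H,S,V=h[...,0],h[...,1],h[...,2]
    r=blob(((H<6)|(H>174))&(S>160)&(V>80),pr)
    y=blob((H>20)&(H<28)&(S>160)&(V>150),py)
    w=blob((H>5)&(H<14)&(S>120)&(V>50)&(V<190)&(np.hypot(*(np.indices(H.shape)[::-1]-np.array(ph)[:,None,None]))<30),ph)
    print(n,r,y,w,sep="\n")
    print(onz(c,*r[0],.012),onz(c,*y[0],.177))
    b=cv2.boxPoints(r[2]);print([onz(c,*q,.014).round(4) for q in b])
    b=cv2.boxPoints(y[2]);print([onz(c,*q,.178).round(4) for q in b])
    R[n]=[ray(c,*k[0]) for k in(r,y,w)]
    if n=="top":
        for e in((213,202),(222,281)):print("end",onz(c,*e,.009))
    else:
        for e in((360,139),(413,190)):print("end",onz(c,*e,.009))
for i in range(3):print("tri",tri([R["scene"][i],R["top"][i]]))
E
```

```text
Traceback (most recent call last):
ValueError: min() iterable argument is empty
```

```bash
cat > m.py <<'E'
from h import *
def blob(m,near):
    m=cv2.morphologyEx(m.astype(np.uint8),cv2.MORPH_CLOSE,np.ones((3,3)))
    n,l,s,c=cv2.connectedComponentsWithStats(m)
    i=min((i for i in range(1,n) if s[i,4]>25),key=lambda i:np.hypot(*(c[i]-near)))
    ct=cv2.findContours((l==i).astype(np.uint8),0,2)[0][0]
    return c[i],s[i,4],cv2.minAreaRect(ct)
R={}
for n,pr,py,ph in(("scene",(384,162),(208,261),(322,218)),("top",(217,242),(423,188),(335,158))):
    c=cam(n);h=cv2.cvtColor(c["p"],cv2.COLOR_RGB2HSV).astype(int);H,S,V=h[...,0],h[...,1],h[...,2]
    for q in(pr,py,ph):print(h[q[1],q[0]])
    D=lambda q:np.hypot(*(np.indices(H.shape)[::-1]-np.array(q)[:,None,None]))
    def m(q,dh,dr):
        k=h[q[1],q[0]];d=abs(H-k[0]);d=np.minimum(d,180-d)
        return (d<=dh)&(abs(S-k[1])<60)&(abs(V-k[2])<70)&(D(q)<dr)
    r=blob(m(pr,5,40),pr);y=blob(m(py,2,28),py);w=blob(m(ph,4,32),ph)
    print(n,r,y,w,sep="\n")
    print(onz(c,*r[0],.012),onz(c,*y[0],.177))
    print([onz(c,*q,.014).round(4) for q in cv2.boxPoints(r[2])])
    print([onz(c,*q,.178).round(4) for q in cv2.boxPoints(y[2])])
    R[n]=[ray(c,*k[0]) for k in(r,y,w)]
    for e in(((213,202),(222,281)) if n=="top" else ((360,139),(413,190))):print("end",onz(c,*e,.009))
for i in range(3):print("tri",tri([R["scene"][i],R["top"][i]]))
E
python3 m.py
```

```text
[  1 201 175]
[ 22 180 204]
[ 13 139 127]
scene
(array([383.95767196, 162.27513228]), np.int32(189), ((384.09039306640625, 162.4411163330078), (23.5540771484375, 8.270097732543945), 42.87890625))
(array([208.03448276, 265.62668666]), np.int32(667), ((204.00003051757812, 267.0000305175781), (28.621667861938477, 37.565940856933594), 63.43495178222656))
(array([321.12667261, 210.18733274]), np.int32(2242), ((322.0, 212.5), (51.0, 62.0), 90.0))
[0.45536461 0.32458568 0.012     ] [ 0.5766614 -0.2072741  0.177    ]
[array([0.4265, 0.3064, 0.014 ]), array([0.4168, 0.3327, 0.014 ]), array([0.4873, 0.34  , 0.014 ]), array([0.496 , 0.3143, 0.014 ])]
[array([ 0.5448, -0.2489,  0.178 ]), array([ 0.5449, -0.1805,  0.178 ]), array([ 0.6066, -0.1811,  0.178 ]), array([ 0.6049, -0.247 ,  0.178 ])]
end [0.34882369 0.31757507 0.009     ]
end [0.5689105  0.33708868 0.009     ]
[  1 177 203]
[ 23 139 227]
[ 15 122 167]
top
(array([217.34871795, 241.92820513]), np.int32(195), ((217.34652709960938, 241.96536254882812), (25.671960830688477, 7.6617865562438965), 84.2894058227539))
(array([426.56421053, 183.68421053]), np.int32(475), ((431.5, 184.5), (25.0, 33.0), 90.0))
(array([333.59972426, 152.40992647]), np.int32(2176), ((333.1151428222656, 157.6100311279297), (59.363441467285156, 63.550621032714844), 11.689369201660156))
[0.45726494 0.32502719 0.012     ] [ 0.57888452 -0.21155456  0.177     ]
[array([0.4915, 0.3388, 0.014 ]), array([0.4931, 0.3177, 0.014 ]), array([0.4231, 0.3104, 0.014 ]), array([0.4215, 0.3314, 0.014 ])]
[array([ 0.6077, -0.185 ,  0.178 ]), array([ 0.606 , -0.2659,  0.178 ]), array([ 0.5454, -0.2612,  0.178 ]), array([ 0.5474, -0.1811,  0.178 ])]
end [0.56866475 0.33868039 0.009     ]
end [0.3508504  0.31282564 0.009     ]
tri [0.45689498 0.32386195 0.01428665]
tri [ 0.57856888 -0.20843566  0.18212387]
tri [0.63309117 0.01210471 0.27312123]
```

```bash
python3 - <<'E'
from h import *
a=cv2.imread("pics/scene0.png")[190:320,150:350];b=cv2.imread("pics/top0.png")[130:230,290:490]
cv2.imwrite("pics/z.png",np.hstack([cv2.resize(a[:,0:100],None,fx=4,fy=4,interpolation=2),cv2.resize(b[0:100,100:180],None,fx=4,fy=4,interpolation=2)[:520].__class__(0) if 0 else cv2.copyMakeBorder(cv2.resize(b[:,90:190],None,fx=4,fy=4,interpolation=2),0,120,0,0,0)]))
E
```

```text
(no output)
```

View pics/z.png

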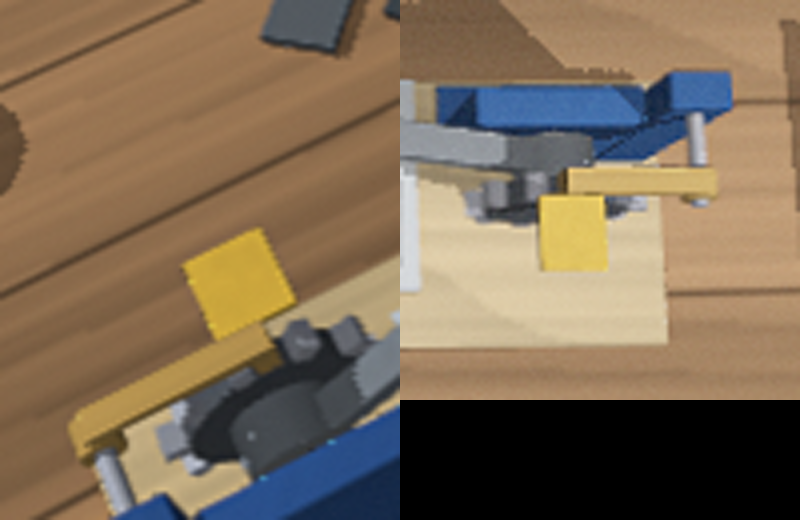

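Crops: tab corners in the scene view are (196,256.5), (215.5,247), (224,264.5) and (204.5,275). In the top view they are (415,179), (431,179), (432,197.5) and (415.5,197.5). The outer end of the handle is at about (337,209) in the scene view and (320,157) in the top view.

```bash
python3 - <<'E'
from h import *
s=cam("scene");t=cam("top")
for p in((195.75,256.5),(215.5,247.25),(224.25,264.5),(204.5,275)):print(onz(s,*p,.178).round(4))
for p in((415,179),(431,179),(431.75,197.5),(415.5,197.5)):print(onz(t,*p,.178).round(4))
print("handle",tri([ray(s,337,209),ray(t,320,157)]),tri([ray(s,306,232),ray(t,352,159)]))
E
```

```text
[ 0.5476 -0.22    0.178 ]
[ 0.5489 -0.1799  0.178 ]
[ 0.5909 -0.1802  0.178 ]
[ 0.5913 -0.2202  0.178 ]
[ 0.5907 -0.1839  0.178 ]
[ 0.5898 -0.2228  0.178 ]
[ 0.5452 -0.2215  0.178 ]
[ 0.5462 -0.1823  0.178 ]
handle [0.631668   0.04361507 0.24798803] [ 0.63213668 -0.02676753  0.22596921]
```

Emit:
jog_arm:
  rows:
    - {"az":-8.5,"fingers":50}
    - {"az":-8.5,"fingers":50}
    - {"az":-8.5,"fingers":50}
    - {"x":-24,"y":-41}
    - {"x":-24,"y":-41}
    - {"x":-24,"y":-41}
    - {"x":-24,"y":-41}
    - {"x":-24,"y":-41}

```text
invalid input
```

Emit:
jog_arm:
  rows:
    - {"x":-24,"y":-41}
    - {"x":-24,"y":-41}
    - {"x":-24,"y":-41}
    - {"z":30}
    - {"z":30}
    - {"z":30}
    - {}
    - {}

```text
invalid input
```

```bash
cat >> h.py <<'E'
from scipy.spatial.transform import Rotation as Ro
def pose():
    o=bot.get_obs();w,x,y,z=o["tool_rot"];return np.array(o["eef_pos"]),Ro.from_quat([x,y,z,w]),o
def delta(P,yaw):
    "tool shift mm (current frame), turn deg to a tool-down pose with tool x at yaw deg"
    p,R,o=pose();a=np.radians(yaw);X=np.array([np.cos(a),np.sin(a),0]);Z=np.array([0,0,-1.]);T=Ro.from_matrix(np.c_[X,np.cross(Z,X),Z])
    sh=T.inv().apply(np.array(P)-p)*1e3
    print("p",p.round(4),"shift after turn",sh.round(1),"turn",np.degrees((R.inv()*T).as_rotvec()).round(2),"F",np.round(o["contact_force"],1),"t",o["t"],"w",o["gripper_width"])
E
python3 - <<'E'
from h import *
delta((.457,.325,.003),185.9)
c=cam("wrist","pics/w0.png");print(proj(c,(.457,.325,.018)))
E
```

```text
p [0.2287 0.6349 0.2311] shift after turn [-195.2 -331.8  228.1] turn [-2.000e-02 -1.000e-02 -2.571e+01] F [ 0.5  0.4 -0.5] t 0.35 w 1.0005558922413769
[164.75133533 400.51173237]
```

View pics/w0.png

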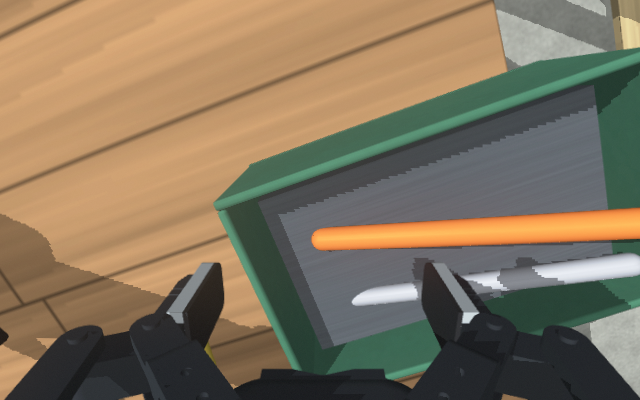

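The wrist view shows only the green bin, because both moves were refused. I'll try again with every key filled in on each row.

Emit:
jog_arm:
  rows:
    - {"x":0,"y":0,"z":0,"ax":0,"ay":0,"az":-8.5,"fingers":50}
    - {"x":0,"y":0,"z":0,"ax":0,"ay":0,"az":-8.5,"fingers":50}
    - {"x":0,"y":0,"z":0,"ax":0,"ay":0,"az":-8.5,"fingers":50}
    - {"x":-24,"y":-41,"z":0,"ax":0,"ay":0,"az":0,"fingers":50}
    - {"x":-24,"y":-41,"z":0,"ax":0,"ay":0,"az":0,"fingers":50}
    - {"x":-24,"y":-41,"z":0,"ax":0,"ay":0,"az":0,"fingers":50}
    - {"x":-24,"y":-41,"z":0,"ax":0,"ay":0,"az":0,"fingers":50}
    - {"x":-24,"y":-41,"z":0,"ax":0,"ay":0,"az":0,"fingers":50}
  force: 80

```text
t: 1.2
eef_pos: [0.3695, 0.4413, 0.2316]
tool_rot: [0.0, -0.05, 0.999, 0.0]
contact_force: [0.7, 0.2, 0.7]
gripper_width: 0.585
grasp_force: 0.0
```

Emit:
jog_arm:
  rows:
    - {"x":-24,"y":-41,"z":0,"ax":0,"ay":0,"az":0,"fingers":50}
    - {"x":-24,"y":-41,"z":0,"ax":0,"ay":0,"az":0,"fingers":50}
    - {"x":-24,"y":-41,"z":0,"ax":0,"ay":0,"az":0,"fingers":50}
    - {"x":0,"y":0,"z":30,"ax":0,"ay":0,"az":0,"fingers":50}
    - {"x":0,"y":0,"z":30,"ax":0,"ay":0,"az":0,"fingers":50}
    - {"x":0,"y":0,"z":30,"ax":0,"ay":0,"az":0,"fingers":50}
    - {"x":0,"y":0,"z":0,"ax":0,"ay":0,"az":0,"fingers":50}
    - {"x":0,"y":0,"z":0,"ax":0,"ay":0,"az":0,"fingers":50}
  force: 80

```text
t: 2.0
eef_pos: [0.4524, 0.3278, 0.1417]
tool_rot: [-0.0, -0.05, 0.999, -0.0]
contact_force: [0.6, 0.5, 1.0]
gripper_width: 0.587
grasp_force: 0.0
```

```bash
python3 - <<'E'
from h import *
delta((.457,.325,.003),185.9)
c=cam("wrist","pics/w1.png");print(proj(c,(.457,.325,.018)))
E
```

```text
p [0.4524 0.3278 0.1417] shift after turn [ -4.3  -3.2 138.7] turn [-0.02 -0.02 -0.21] F [0.6 0.5 1. ] t 2.0 w 0.5868885919891238
[318.52274789 197.91559751]
```

View pics/w1.png

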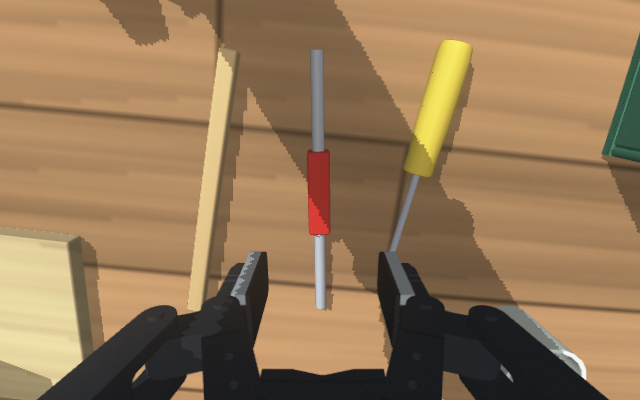

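The wrist view has the sleeve centred at (318.5,193), against a predicted (318.5,198), and the rod runs vertically between the fingers. I'll go down and grip.

Emit:
jog_arm:
  rows:
    - {"x":-4,"y":-3,"z":30,"ax":0,"ay":0,"az":0,"fingers":50}
    - {"x":0,"y":0,"z":30,"ax":0,"ay":0,"az":0,"fingers":50}
    - {"x":0,"y":0,"z":30,"ax":0,"ay":0,"az":0,"fingers":50}
    - {"x":0,"y":0,"z":25,"ax":0,"ay":0,"az":0,"fingers":50}
    - {"x":0,"y":0,"z":15,"ax":0,"ay":0,"az":0,"fingers":50}
    - {"x":0,"y":0,"z":6,"ax":0,"ay":0,"az":0,"fingers":50}
    - {"x":0,"y":0,"z":2,"ax":0,"ay":0,"az":0,"fingers":30}
    - {"x":0,"y":0,"z":0,"ax":0,"ay":0,"az":0,"fingers":5}
  force: 80

```text
t: 2.85
eef_pos: [0.4574, 0.3258, 0.0043]
tool_rot: [0.001, -0.05, 0.999, 0.001]
contact_force: [-0.1, -0.1, -0.3]
gripper_width: 0.252
grasp_force: 0.0
```

Emit:
jog_arm:
  rows:
    - {"x":0,"y":0,"z":0,"ax":0,"ay":0,"az":0,"fingers":5}
    - {"x":0,"y":0,"z":0,"ax":0,"ay":0,"az":0,"fingers":5}
    - {"x":0,"y":0,"z":0,"ax":0,"ay":0,"az":0,"fingers":5}
    - {"x":0,"y":0,"z":0,"ax":0,"ay":0,"az":0,"fingers":5}
    - {"x":0,"y":0,"z":-10,"ax":0,"ay":0,"az":0,"fingers":5}
    - {"x":0,"y":0,"z":-30,"ax":0,"ay":0,"az":0,"fingers":5}
    - {"x":0,"y":0,"z":-40,"ax":0,"ay":0,"az":0,"fingers":5}
    - {"x":0,"y":0,"z":-40,"ax":0,"ay":0,"az":0,"fingers":5}
  force: 80

```text
t: 3.65
eef_pos: [0.4562, 0.3247, 0.125]
tool_rot: [-0.0, -0.05, 0.999, -0.0]
contact_force: [0.5, 1.5, -0.6]
gripper_width: 0.184
grasp_force: 79.2
```

```bash
python3 - <<'E'
from h import *
delta((.43,-.201,.150),180)
c=cam("wrist");p=c["p"][:,:,::-1];t=cam("scene")["p"][:,:,::-1]
cv2.imwrite("pics/w2.png",np.hstack([cv2.resize(p,(480,300)),t[60:360,220:520]]))
E
```

```text
p [0.4562 0.3247 0.125 ] shift after turn [  26.2 -525.7  -25. ] turn [-0.03 -0.03  5.68] F [ 0.5  1.5 -0.6] t 3.65 w 0.1838836267138239
```

View pics/w2.png

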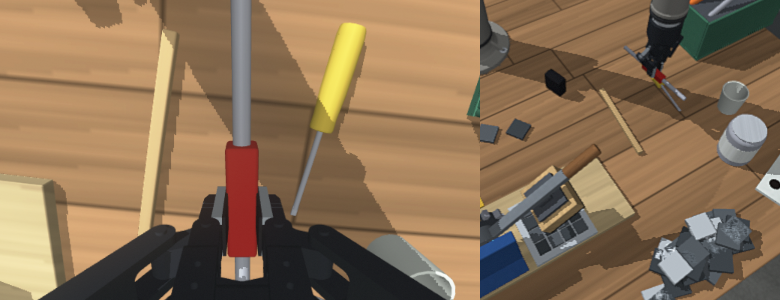

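The rod is gripped centrally and level. I'll carry it over to the pawl, standing off at x = 0.41.

Emit:
jog_arm:
  rows:
    - {"x":0,"y":0,"z":-25,"ax":0,"ay":0,"az":5.7,"fingers":5}
    - {"x":23,"y":-35,"z":0,"ax":0,"ay":0,"az":0,"fingers":5}
    - {"x":23,"y":-40,"z":0,"ax":0,"ay":0,"az":0,"fingers":5}
    - {"x":0,"y":-45,"z":0,"ax":0,"ay":0,"az":0,"fingers":5}
    - {"x":0,"y":-45,"z":0,"ax":0,"ay":0,"az":0,"fingers":5}
    - {"x":0,"y":-45,"z":0,"ax":0,"ay":0,"az":0,"fingers":5}
    - {"x":0,"y":-45,"z":0,"ax":0,"ay":0,"az":0,"fingers":5}
    - {"x":0,"y":-45,"z":0,"ax":0,"ay":0,"az":0,"fingers":5}
  force: 80

```text
t: 4.55
eef_pos: [0.4099, 0.0234, 0.1484]
tool_rot: [0.0, 0.0, 1.0, 0.0]
contact_force: [1.0, -0.5, -0.4]
gripper_width: 0.187
grasp_force: 79.2
```

Emit:
jog_arm:
  rows:
    - {"x":0,"y":-45,"z":0,"ax":0,"ay":0,"az":0,"fingers":5}
    - {"x":0,"y":-45,"z":0,"ax":0,"ay":0,"az":0,"fingers":5}
    - {"x":0,"y":-45,"z":0,"ax":0,"ay":0,"az":0,"fingers":5}
    - {"x":0,"y":-45,"z":0,"ax":0,"ay":0,"az":0,"fingers":5}
    - {"x":0,"y":-25,"z":0,"ax":0,"ay":0,"az":0,"fingers":5}
    - {"x":0,"y":-10,"z":0,"ax":0,"ay":0,"az":0,"fingers":5}
    - {"x":0,"y":0,"z":0,"ax":0,"ay":0,"az":0,"fingers":5}
    - {"x":0,"y":0,"z":0,"ax":0,"ay":0,"az":0,"fingers":5}
  force: 80

```text
t: 5.35
eef_pos: [0.4104, -0.1885, 0.1481]
tool_rot: [-0.0, -0.001, 1.0, 0.0]
contact_force: [0.3, 1.2, 0.2]
gripper_width: 0.188
grasp_force: 79.2
```

```bash
python3 - <<'E'
from h import *
delta((.47,-.201,.150),180)
c=cam("scene");s=c["p"][:,:,::-1]
for x in(.29,.52):print(proj(c,(x,-.201,.155)))
t=cam("top");print(proj(t,(.52,-.201,.155)));t=t["p"][:,:,::-1]
cv2.imwrite("pics/a.png",np.hstack([cv2.resize(s[180:310,120:250],None,fx=3,fy=3),cv2.resize(t[130:260,360:490],None,fx=3,fy=3)]))
E
```

```text
p [ 0.4104 -0.1885  0.1481] shift after turn [-59.6 -12.5  -1.9] turn [ 0.05 -0.03  0.06] F [0.3 1.2 0.2] t 5.35 w 0.18839776134226965
[163.45174424 167.74926706]
[202.46368201 246.02615084]
[421.05665233 209.24388823]
```

View pics/a.png

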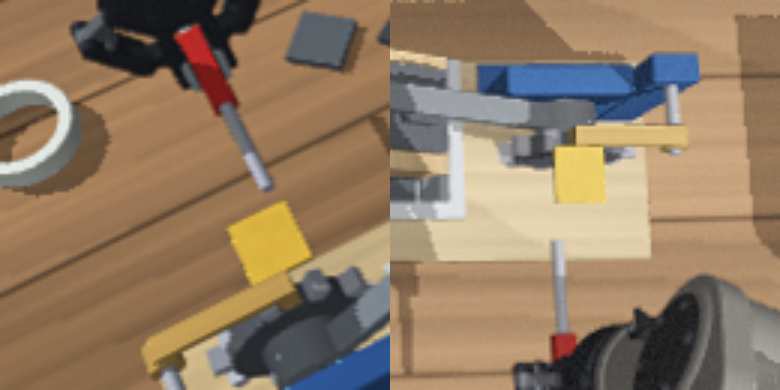

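The rod tip is at about (415,210) in the top view, level and in front of the tab, where I predicted it. I'll centre it in y, then go in under the tab.

Emit:
jog_arm:
  rows:
    - {"x":0,"y":-12,"z":0,"ax":0,"ay":0,"az":0,"fingers":5}
    - {"x":-10,"y":0,"z":0,"ax":0,"ay":0,"az":0,"fingers":5}
    - {"x":-10,"y":0,"z":0,"ax":0,"ay":0,"az":0,"fingers":5}
    - {"x":-10,"y":0,"z":0,"ax":0,"ay":0,"az":0,"fingers":5}
    - {"x":-10,"y":0,"z":0,"ax":0,"ay":0,"az":0,"fingers":5}
    - {"x":-10,"y":0,"z":0,"ax":0,"ay":0,"az":0,"fingers":5}
    - {"x":-7,"y":0,"z":0,"ax":0,"ay":0,"az":0,"fingers":5}
    - {"x":0,"y":0,"z":0,"ax":0,"ay":0,"az":0,"fingers":5}
  force: 80

```text
t: 6.25
eef_pos: [0.4687, -0.2017, 0.1483]
tool_rot: [0.0, -0.0, 1.0, -0.0]
contact_force: [0.4, 0.5, -1.4]
gripper_width: 0.184
grasp_force: 79.2
```

Emit:
jog_arm:
  rows:
    - {"x":0,"y":0,"z":-6,"ax":0,"ay":0,"az":0,"fingers":5}
    - {"x":0,"y":0,"z":-6,"ax":0,"ay":0,"az":0,"fingers":5}
    - {"x":0,"y":0,"z":-6,"ax":0,"ay":0,"az":0,"fingers":5}
    - {"x":0,"y":0,"z":-6,"ax":0,"ay":0,"az":0,"fingers":5}
    - {"x":0,"y":0,"z":-6,"ax":0,"ay":0,"az":0,"fingers":5}
    - {"x":0,"y":0,"z":-6,"ax":0,"ay":0,"az":0,"fingers":5}
    - {"x":0,"y":0,"z":0,"ax":0,"ay":0,"az":0,"fingers":5}
    - {"x":0,"y":0,"z":0,"ax":0,"ay":0,"az":0,"fingers":5}
  force: 80

```text
t: 7.05
eef_pos: [0.4678, -0.2018, 0.1846]
tool_rot: [0.0, -0.0, 1.0, -0.0]
contact_force: [-0.2, -0.8, -0.6]
gripper_width: 0.183
grasp_force: 79.2
```

Next, raise it about 27 mm more, then check.

Emit:
jog_arm:
  rows:
    - {"x":0,"y":0,"z":-6,"ax":0,"ay":0,"az":0,"fingers":5}
    - {"x":0,"y":0,"z":-6,"ax":0,"ay":0,"az":0,"fingers":5}
    - {"x":0,"y":0,"z":-6,"ax":0,"ay":0,"az":0,"fingers":5}
    - {"x":0,"y":0,"z":-6,"ax":0,"ay":0,"az":0,"fingers":5}
    - {"x":0,"y":0,"z":-3,"ax":0,"ay":0,"az":0,"fingers":5}
    - {"x":0,"y":0,"z":0,"ax":0,"ay":0,"az":0,"fingers":5}
    - {"x":0,"y":0,"z":0,"ax":0,"ay":0,"az":0,"fingers":5}
    - {"x":0,"y":0,"z":0,"ax":0,"ay":0,"az":0,"fingers":5}
  force: 80

```text
t: 7.85
eef_pos: [0.4675, -0.2019, 0.2112]
tool_rot: [-0.0, 0.0, 1.0, -0.0]
contact_force: [-0.8, -0.7, -1.3]
gripper_width: 0.186
grasp_force: 79.1
```

```bash
python3 - <<'E'
from h import *
delta((.41,-.201,.170),180)
s=cam("scene")["p"][:,:,::-1];t=cam("top")["p"][:,:,::-1]
cv2.imwrite("pics/b.png",np.hstack([cv2.resize(s[180:310,120:250],None,fx=3,fy=3),cv2.resize(t[130:260,360:490],None,fx=3,fy=3)]))
E
```

```text
p [ 0.4675 -0.2019  0.2112] shift after turn [57.5  0.9 41.2] turn [-0.   -0.   -0.02] F [-0.8 -0.7 -1.3] t 7.85 w 0.18636328198854102
```

View pics/b.png

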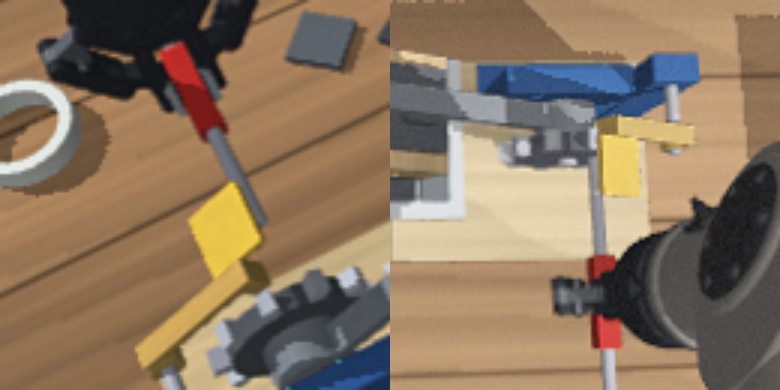

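The tab is tilted well up, roughly 0.5 rad, with the rod under its edge. I'll drop the rod clear, back out and carry it back to its original spot.

Emit:
jog_arm:
  rows:
    - {"x":0,"y":0,"z":8,"ax":0,"ay":0,"az":0,"fingers":5}
    - {"x":0,"y":0,"z":10,"ax":0,"ay":0,"az":0,"fingers":5}
    - {"x":15,"y":0,"z":5,"ax":0,"ay":0,"az":0,"fingers":5}
    - {"x":25,"y":0,"z":0,"ax":0,"ay":0,"az":0,"fingers":5}
    - {"x":25,"y":0,"z":0,"ax":0,"ay":0,"az":0,"fingers":5}
    - {"x":0,"y":25,"z":0,"ax":0,"ay":0,"az":0,"fingers":5}
    - {"x":0,"y":40,"z":0,"ax":0,"ay":0,"az":0,"fingers":5}
    - {"x":0,"y":45,"z":0,"ax":0,"ay":0,"az":0,"fingers":5}
  force: 80

```text
t: 8.75
eef_pos: [0.4019, -0.0915, 0.1877]
tool_rot: [-0.0, 0.002, 1.0, -0.0]
contact_force: [0.8, 0.3, -1.4]
gripper_width: 0.187
grasp_force: 79.2
```

Emit:
jog_arm:
  rows:
    - {"x":0,"y":45,"z":0,"ax":0,"ay":0,"az":0,"fingers":5}
    - {"x":0,"y":45,"z":0,"ax":0,"ay":0,"az":0,"fingers":5}
    - {"x":0,"y":45,"z":0,"ax":0,"ay":0,"az":0,"fingers":5}
    - {"x":0,"y":45,"z":0,"ax":0,"ay":0,"az":0,"fingers":5}
    - {"x":0,"y":45,"z":0,"ax":0,"ay":0,"az":0,"fingers":5}
    - {"x":-20,"y":40,"z":0,"ax":0,"ay":0,"az":0,"fingers":5}
    - {"x":-20,"y":40,"z":0,"ax":0,"ay":0,"az":0,"fingers":5}
    - {"x":0,"y":40,"z":0,"ax":0,"ay":0,"az":-5.7,"fingers":5}
  force: 80

```text
t: 9.55
eef_pos: [0.4444, 0.2547, 0.1874]
tool_rot: [0.0, -0.049, 0.999, 0.0]
contact_force: [0.7, 0.2, 0.0]
gripper_width: 0.184
grasp_force: 79.1
```

```bash
python3 - <<'E'
from h import *
delta((.456,.3245,.005),185.7)
E
```

```text
p [0.4444 0.2547 0.1874] shift after turn [-18.4  68.3 182.4] turn [ 0.01  0.04 -0.03] F [0.7 0.2 0. ] t 9.55 w 0.18420571393486898
```

Emit:
jog_arm:
  rows:
    - {"x":-9,"y":32,"z":0,"ax":0,"ay":0,"az":0,"fingers":5}
    - {"x":-9,"y":30,"z":0,"ax":0,"ay":0,"az":0,"fingers":5}
    - {"x":0,"y":0,"z":40,"ax":0,"ay":0,"az":0,"fingers":5}
    - {"x":0,"y":0,"z":40,"ax":0,"ay":0,"az":0,"fingers":5}
    - {"x":0,"y":0,"z":40,"ax":0,"ay":0,"az":0,"fingers":5}
    - {"x":0,"y":0,"z":35,"ax":0,"ay":0,"az":0,"fingers":5}
    - {"x":0,"y":0,"z":12,"ax":0,"ay":0,"az":0,"fingers":5}
    - {"x":0,"y":0,"z":0,"ax":0,"ay":0,"az":0,"fingers":5}
  force: 80

```text
t: 10.35
eef_pos: [0.453, 0.3155, 0.0193]
tool_rot: [-0.002, -0.05, 0.999, -0.001]
contact_force: [-0.6, 0.7, -0.6]
gripper_width: 0.181
grasp_force: 79.2
```

Emit:
jog_arm:
  rows:
    - {"x":0,"y":0,"z":8,"ax":0,"ay":0,"az":0,"fingers":5}
    - {"x":0,"y":0,"z":5,"ax":0,"ay":0,"az":0,"fingers":5}
    - {"x":0,"y":0,"z":2,"ax":0,"ay":0,"az":0,"fingers":5}
    - {"x":0,"y":0,"z":0,"ax":0,"ay":0,"az":0,"fingers":5}
    - {"x":0,"y":0,"z":0,"ax":0,"ay":0,"az":0,"fingers":25}
    - {"x":0,"y":0,"z":0,"ax":0,"ay":0,"az":0,"fingers":45}
    - {"x":0,"y":0,"z":0,"ax":0,"ay":0,"az":0,"fingers":45}
    - {"x":0,"y":0,"z":0,"ax":0,"ay":0,"az":0,"fingers":45}
  force: 80

```text
t: 11.15
eef_pos: [0.4545, 0.3167, 0.0065]
tool_rot: [0.0, -0.05, 0.999, 0.0]
contact_force: [-0.5, 0.1, -1.0]
gripper_width: 0.527
grasp_force: 0.0
```

Emit:
jog_arm:
  rows:
    - {"x":0,"y":0,"z":-20,"ax":0,"ay":0,"az":0,"fingers":45}
    - {"x":0,"y":0,"z":-40,"ax":0,"ay":0,"az":0,"fingers":45}
    - {"x":0,"y":0,"z":-50,"ax":0,"ay":0,"az":0,"fingers":5}
    - {"x":0,"y":0,"z":-50,"ax":0,"ay":0,"az":0,"fingers":0}
    - {"x":0,"y":0,"z":-50,"ax":0,"ay":0,"az":0,"fingers":0}
    - {"x":0,"y":0,"z":-50,"ax":0,"ay":0,"az":0,"fingers":0}
    - {"x":0,"y":0,"z":-40,"ax":0,"ay":0,"az":5.7,"fingers":0}
    - {"x":0,"y":0,"z":0,"ax":0,"ay":0,"az":0,"fingers":0}
  force: 80

```text
t: 11.95
eef_pos: [0.4568, 0.3185, 0.313]
tool_rot: [0.004, 0.001, 1.0, 0.004]
contact_force: [-0.4, -0.4, 0.2]
gripper_width: 0.001
grasp_force: 0.0
```

```bash
python3 - <<'E'
from h import *
delta((.632,.008,.30),180)
s=cam("scene")["p"][:,:,::-1];t=cam("top")["p"][:,:,::-1]
cv2.imwrite("pics/c.png",np.hstack([s[100:350,150:450],cv2.resize(t[120:310,190:490],(400,253))[:250]]))
E
```

```text
p [0.4568 0.3185 0.313 ] shift after turn [-175.2 -310.5   13. ] turn [ 0.43  0.5  -0.17] F [-0.4 -0.4  0.2] t 11.95 w 0.0014015683248627723
```

View pics/c.png

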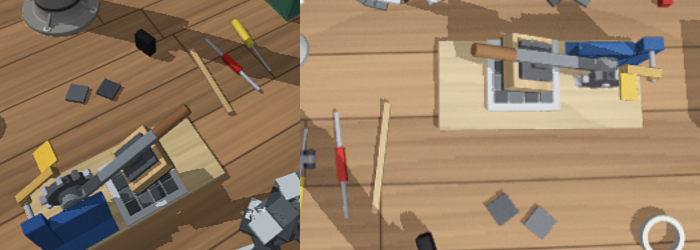

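The rod lies on the bench with nothing near it, and the pawl is still up. I'll move above the handle with the fingers shut.

Emit:
jog_arm:
  rows:
    - {"x":-22,"y":-39,"z":0,"ax":0,"ay":0,"az":0,"fingers":0}
    - {"x":-22,"y":-39,"z":0,"ax":0,"ay":0,"az":0,"fingers":0}
    - {"x":-22,"y":-39,"z":0,"ax":0,"ay":0,"az":0,"fingers":0}
    - {"x":-22,"y":-39,"z":0,"ax":0,"ay":0,"az":0,"fingers":0}
    - {"x":-22,"y":-39,"z":0,"ax":0,"ay":0,"az":0,"fingers":0}
    - {"x":-22,"y":-39,"z":0,"ax":0,"ay":0,"az":0,"fingers":0}
    - {"x":-22,"y":-39,"z":0,"ax":0,"ay":0,"az":0,"fingers":0}
    - {"x":-21,"y":-37,"z":0,"ax":0,"ay":0,"az":0,"fingers":0}

```text
t: 12.85
eef_pos: [0.6289, 0.0045, 0.3039]
tool_rot: [-0.002, -0.0, 1.0, -0.0]
contact_force: [0.9, 0.4, 0.4]
gripper_width: -0.002
grasp_force: 0.0
```

Emit:
jog_arm:
  rows:
    - {"x":0,"y":0,"z":0,"ax":0,"ay":0,"az":0,"fingers":0}
    - {"x":0,"y":0,"z":0,"ax":0,"ay":0,"az":0,"fingers":0}
    - {"x":0,"y":0,"z":0,"ax":0,"ay":0,"az":0,"fingers":0}
    - {"x":0,"y":0,"z":0,"ax":0,"ay":0,"az":0,"fingers":0}
    - {"x":0,"y":0,"z":0,"ax":0,"ay":0,"az":0,"fingers":0}
    - {"x":0,"y":0,"z":0,"ax":0,"ay":0,"az":0,"fingers":0}
    - {"x":0,"y":0,"z":0,"ax":0,"ay":0,"az":0,"fingers":0}
    - {"x":0,"y":0,"z":0,"ax":0,"ay":0,"az":0,"fingers":0}

```text
t: 13.65
eef_pos: [0.6293, 0.0067, 0.3064]
tool_rot: [0.0, -0.0, 1.0, 0.0]
contact_force: [0.5, 0.8, 0.9]
gripper_width: -0.001
grasp_force: 0.0
```

```bash
python3 - <<'E'
from h import *
delta((.632,.008,.124),180)
E
```

```text
p [0.6293 0.0067 0.3064] shift after turn [ -2.7   1.3 182.4] turn [0.   0.01 0.  ] F [0.5 0.8 0.9] t 13.65 w -0.0007378307109092069
```

Emit:
jog_arm:
  rows:
    - {"x":-3,"y":1,"z":10,"ax":0,"ay":0,"az":0,"fingers":0}
    - {"x":0,"y":0,"z":10,"ax":0,"ay":0,"az":0,"fingers":0}
    - {"x":0,"y":0,"z":10,"ax":0,"ay":0,"az":0,"fingers":0}
    - {"x":0,"y":0,"z":10,"ax":0,"ay":0,"az":0,"fingers":0}
    - {"x":0,"y":0,"z":10,"ax":0,"ay":0,"az":0,"fingers":0}
    - {"x":0,"y":0,"z":10,"ax":0,"ay":0,"az":0,"fingers":0}
    - {"x":0,"y":0,"z":10,"ax":0,"ay":0,"az":0,"fingers":0}
    - {"x":0,"y":0,"z":10,"ax":0,"ay":0,"az":0,"fingers":0}

```text
t: 14.45
eef_pos: [0.6332, 0.0079, 0.2266]
tool_rot: [0.001, 0.0, 1.0, 0.0]
contact_force: [-1.0, 0.7, 6.1]
gripper_width: 0.001
grasp_force: 2.4
```

Emit:
jog_arm:
  rows:
    - {"x":0,"y":0,"z":10,"ax":0,"ay":0,"az":0,"fingers":0}
    - {"x":0,"y":0,"z":10,"ax":0,"ay":0,"az":0,"fingers":0}
    - {"x":0,"y":0,"z":10,"ax":0,"ay":0,"az":0,"fingers":0}
    - {"x":0,"y":0,"z":10,"ax":0,"ay":0,"az":0,"fingers":0}
    - {"x":0,"y":0,"z":10,"ax":0,"ay":0,"az":0,"fingers":0}
    - {"x":0,"y":0,"z":10,"ax":0,"ay":0,"az":0,"fingers":0}
    - {"x":0,"y":0,"z":5,"ax":0,"ay":0,"az":0,"fingers":0}
    - {"x":0,"y":0,"z":5,"ax":0,"ay":0,"az":0,"fingers":0}

```text
t: 15.25
eef_pos: [0.6328, 0.0081, 0.1564]
tool_rot: [0.001, -0.0, 1.0, 0.0]
contact_force: [0.5, 1.9, 5.6]
gripper_width: -0.001
grasp_force: 2.2
```

Emit:
jog_arm:
  rows:
    - {"x":0,"y":0,"z":6,"ax":0,"ay":0,"az":0,"fingers":0}
    - {"x":0,"y":0,"z":6,"ax":0,"ay":0,"az":0,"fingers":0}
    - {"x":0,"y":0,"z":6,"ax":0,"ay":0,"az":0,"fingers":0}
    - {"x":0,"y":0,"z":5,"ax":0,"ay":0,"az":0,"fingers":0}
    - {"x":0,"y":0,"z":4,"ax":0,"ay":0,"az":0,"fingers":0}
    - {"x":0,"y":0,"z":3,"ax":0,"ay":0,"az":0,"fingers":0}
    - {"x":0,"y":0,"z":2,"ax":0,"ay":0,"az":0,"fingers":0}
    - {"x":0,"y":0,"z":0,"ax":0,"ay":0,"az":0,"fingers":0}

```text
t: 16.05
eef_pos: [0.6319, 0.0072, 0.1237]
tool_rot: [-0.001, 0.0, 1.0, -0.0]
contact_force: [0.3, 0.9, 1.0]
gripper_width: -0.002
grasp_force: 0.4
```

Emit:
jog_arm:
  rows:
    - {"x":0,"y":0,"z":1,"ax":0,"ay":0,"az":0,"fingers":0}
    - {"x":0,"y":0,"z":1,"ax":0,"ay":0,"az":0,"fingers":0}
    - {"x":0,"y":0,"z":1,"ax":0,"ay":0,"az":0,"fingers":0}
    - {"x":0,"y":0,"z":0,"ax":0,"ay":0,"az":0,"fingers":0}
    - {"x":0,"y":0,"z":0,"ax":0,"ay":0,"az":0,"fingers":0}
    - {"x":0,"y":0,"z":0,"ax":0,"ay":0,"az":0,"fingers":0}
    - {"x":0,"y":0,"z":0,"ax":0,"ay":0,"az":0,"fingers":0}
    - {"x":0,"y":0,"z":0,"ax":0,"ay":0,"az":0,"fingers":0}

```text
t: 16.85
eef_pos: [0.6319, 0.0072, 0.1219]
tool_rot: [-0.0, 0.0, 1.0, -0.0]
contact_force: [-3.5, 0.6, 8.6]
gripper_width: -0.0
grasp_force: 4.4
```

The fingers met a firm stop at a height of 122 mm, so the arm is down. I'll lift off and check.

Emit:
jog_arm:
  rows:
    - {"x":0,"y":0,"z":-5,"ax":0,"ay":0,"az":0,"fingers":0}
    - {"x":0,"y":0,"z":-20,"ax":0,"ay":0,"az":0,"fingers":0}
    - {"x":0,"y":0,"z":-40,"ax":0,"ay":0,"az":0,"fingers":0}
    - {"x":0,"y":0,"z":-40,"ax":0,"ay":0,"az":0,"fingers":0}
    - {"x":0,"y":0,"z":-40,"ax":0,"ay":0,"az":0,"fingers":0}
    - {"x":40,"y":0,"z":0,"ax":0,"ay":0,"az":0,"fingers":0}
    - {"x":40,"y":0,"z":0,"ax":0,"ay":0,"az":0,"fingers":0}
    - {"x":0,"y":0,"z":0,"ax":0,"ay":0,"az":0,"fingers":0}

```text
t: 17.65
eef_pos: [0.5471, 0.0064, 0.2655]
tool_rot: [-0.002, 0.001, 1.0, -0.0]
contact_force: [0.3, 0.1, -0.3]
gripper_width: -0.003
grasp_force: 0.0
```

```bash
python3 - <<'E'
from h import *
s=cam("scene")["p"][:,:,::-1]
cv2.imwrite("pics/d.png",s)
E
```

```text
(no output)
```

View pics/d.png

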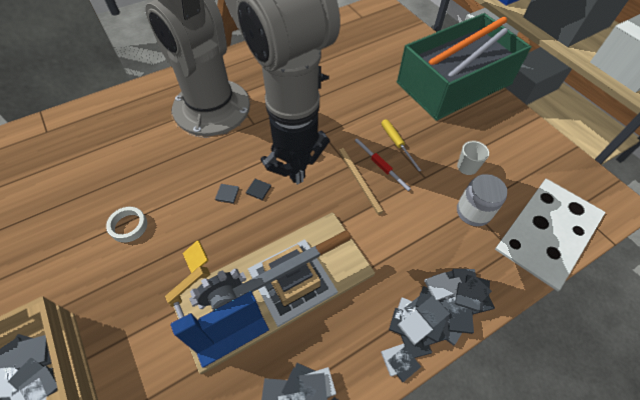

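The press arm is level with its handle at about (335,247), the tab is up at (195,256), and the rod lies flat at (384,165). I'm handing it in.

```bash
python3 -c "
from station import bot
print(bot.hand_in())"
```

```text
the job is handed in; nothing more can be done
None
```

I lifted the pawl with the rod, pushed the press arm down onto the tiles, left the rod flat on the bench and let go, then handed the job in at about 18 s; no verdict came back.

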